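# Make up the plane and gouge sharpening kits

### The arm

A 7-joint arm with a two-finger parallel gripper is mounted at the origin on the work surface. World frame = base frame: x ahead of the robot, y to its left, z up, the work surface at z = 0. Lengths are in m, angles in rad, forces in N, time in s.
With the tool pointing down it reaches from about 0.4 to 0.875 m from the base axis. Payload 19.3 kg.
Tool frame: the origin (TCP) lies midway between the tips of the shut fingers; the grasp point (between the pads) lies 19 mm behind it; z points along the fingers, y is the line along which they close (so a half turn about z gives the same grasp; the last joint's range is limited). The gripper opens to 85 mm and grips with 20 to 120 N. Pads are 22 mm wide; open, the fingers measure 114 mm over their backs; the gripper's body (76 mm by 85 mm) begins 54 mm behind the grasp point. The pads swing forward as they close: fully open they stand 13 mm farther back than shut.
Start: joints at [1.091, 0.521, -0.036, 1.599, 0.021, 1.021, -0.113], TCP at [0.249, -0.573, 0.231] pointing down, gripper open.
Joint ranges: [-2.91, 2.91], [-0.3, 2.13], [-1.5, 1.42], [0.17, 2.43], [-1.26, 4.41], [0.16, 1.93], [-2.52, 2.52]. Speed limits (rad/s): [1.89, 1.89, 2.39, 2.39, 3.01, 3.01, 3.01].

### API

Orientations are given as a unit quaternion [w, x, y, z].
In Python, from cell import monitor, viewer, job gives the robot as it stands.
- The arm moves only by the tool step_arm, never from a script. Its argument "motion" is one flat list of numbers, 7 for each row, row after row: the shift along the world's x, y, z normalised to -1 to 1, where 1 is 30 cm, then the turn, a rotation vector about the world's x, y, z normalised to -1 to 1, where 1 is pi/4 rad, then the closure, from -1 (fully open) to 1 (shut). In form: [tx, ty, tz, wx, wy, wz, fingers, tx, ty, tz, wx, wy, wz, fingers, ...]. A call has 1 to 20 rows; each row is the pose to reach, as a shift and turn from the pose commanded when the call began; what a row does not reach only later rows make up. A row lasts 1/8 s, in which the tool goes at most 62.5 mm and 10.7 degrees, less where a joint would pass 70% of its speed; a pose out of reach is approached as far as the arm can. A call with a number of a shift or a turn outside -1 to 1 is refused whole. A call with a gripper value outside its range is refused whole. The fingers move at their own pace and stop on an object; the grip force is fixed at half the most. Time passes only in rows, so rows that repeat a pose let the fingers close. It gives the time, the measured TCP pose, the force, the opening and the grip force at its end, in the units of the state.
- monitor.read_state(): the state, without advancing time (a new reading comes with each control period).
- viewer.read_camera(name): name is "scene" or "top" or "wrist"; returns (picture, depth): 384x512x3 uint8, blue, green, red; 384x512 float32, m along the optical axis (not along the pixel's ray), 0 where there is no reading.
- viewer.camera_model(name): a dict with "intrinsics" (3x3 intrinsics, pixels), "k1" (the pictures are not rectified: a ray, as slopes to the right and down, at radius r is drawn at 1 + k1 r^2 times it, then the intrinsics apply), "origin" and "rotation" of the camera in the world; the wrist camera has in their place "hand_eye" (4x4, takes a point from camera to tool coordinates, whose origin is the TCP and whose axes are the flange's). Camera axes: x right, y down, z forward; pixel columns grow to the right and rows downward; lengths in m; the calibration is good to about 2 mm. A picture is of the moment at which its call begins: read the wrist's pose just before it. camera_model takes no time and is no camera call.
- job.job_done(): hands the job in; it is judged then, once.
The state is a dict: "t": time; "joints": joint angles; "dq": joint speeds; "effort": joint torques, N m; "tool_pos": TCP position; "tcp_rot": TCP orientation; "ft_force": force on the tool from outside, world axes, zero at the start; "ft_torque": the same for the moment, N m; "grip_width": finger opening in m; "grasp_force": force on a finger pad.
Only numpy, scipy, OpenCV 4.12 (cv2) and the standard library are available. Lean on these libraries where they do the work, as an engineer would, in place of code of your own. Each camera call takes 0.05 s, during which the arm holds its last target. There are 200 camera calls.

### The job

Make up the two sharpening kits from the stock on the rubber mat. In the wider carrier, the plane kit: the thickest and the thinnest stone, each stood on edge in the slot that fits its thickness, and the honing guide in the well between them; in the narrower carrier, the gouge kit: the middle stone on edge in the slot and the jar of paste in the well, guide and jar the right way up and flat on the floor of their wells. The stones are brittle, so lower them in gently and do not drop them, and leave the oil bottle, mallet and chisel where they lie.

Things in the scene. Friction and masses are not known exactly. Their poses are not given: they have to be found in the camera images.
- stone_thick: Coarse grey sharpening stone, the thickest of the three, 32 mm thick, 150 mm long and 60 mm high as it stands on its long edge on the 3 mm rubber mat, about 0.6 kg. Origin: centre of its underside (the lower edge face); x along its 150 mm length, y through its thickness, z up. Take it from above across its thickness, by its upper half.
- stone_mid: Fine off-white sharpening stone, the middle one of the three, 22 mm thick, 150 mm long and 60 mm high as it stands on its long edge on the 3 mm rubber mat, about 0.4 kg. Origin: centre of its underside (the lower edge face); x along its 150 mm length, y through its thickness, z up. Take it from above across its thickness, by its upper half.
- stone_thin: Bright steel diamond hone with small dark dots on its faces, the thinnest of the three stones, 12 mm thick, 150 mm long and 60 mm high as it stands on its long edge on the 3 mm rubber mat, about 0.3 kg. Origin: centre of its underside (the lower edge face); x along its 150 mm length, y through its thickness, z up. Take it from above across its thickness, by its upper half.
- honing_guide: Honing guide: two aluminium jaws side by side, brass roller below, brass clamp knob at the +y end; 44 mm (x) by 47 mm (y), 33 mm high, about 0.16 kg. Origin: centre of its underside, z up. The jaws' upright front and back faces, 44 mm apart along x, reach from 10 to 33 mm above the underside and from y = -23 to +11 mm: grip it from above along x at the origin.
- paste_jar: Squat round jar of honing paste, grey with a pale band and a steel lid: 53 mm across the lid, 50 mm below, 46 mm high, about 0.12 kg, standing upright. Origin: centre of its underside; z up.
- plane_carrier: Wider wooden tray, two slots; fixed. Origin: underside, below the well's centre. x -93..93, y -76..96 mm, floor z 10. Slots along x, 166 long, between round-topped rails 10 wide (tops z 36) and end boards (tops z 30), middles at x 0: 38 wide at y +66 (thick stone), 18 wide at y -56 (thin stone). Well (guide): 74 x 74 at x 0, y 0, between rails and, along x, battens (6 wide, tops z 18).
- gouge_carrier: Narrower wooden tray, one slot; fixed. Origin: centre of underside. 186 (x) by 130 mm (y), floor z 10. Slot along x for the middle stone: 28 wide, 166 long, middle at x 0, y +41, between round-topped rails 10 wide (tops z 36) and end boards (tops z 30). Well (jar): 74 x 74 at x 0, y -20, bounded by a rail at +y, a lip at -y (top z 18) and battens along x (tops z 18).
- oil_bottle: Bystander: white honing-oil bottle with black spout, 58 mm across, 130 mm high, standing. Origin: centre of its underside.
- mallet: Bystander: wooden mallet lying on its side, head 75 x 120 x 60 mm high, handle 220 mm long along its +x. Origin: centre of the head's underside.
- chisel: Bystander: bench chisel lying on the bench, 245 mm long, handle towards -x, 27 mm thick. Origin: under the front end of the handle.
There are look-alikes about, which are no part of the job. What is shaped like the paste_jar but pink or purple is not meant.

How it is judged:
At the end, for the whole second after the job is handed in: Each stone on edge on the floor of its own slot: within 10 mm of the slot's middle lengthwise, 7 mm across, 0.25 rad of upright. Guide and jar within 0.2 rad of upright on the floors of their wells (20 mm along x, 18 mm along y of the centre). All released and at rest (x of stone_thick in the frame of plane_carrier between -0.01 and 0.01 m and y of stone_thick in the frame of plane_carrier between 0.059 and 0.073 m and z of stone_thick in the frame of plane_carrier between 0.004 and 0.017 m and angle between each of stone_thick, stone_thin, stone_mid's own z axis and vertical below 0.25 rad and contact force between each of stone_thick, stone_thin, honing_guide, stone_mid, paste_jar and the fingers below 0.05 N and linear speed of each of stone_thick, stone_thin, honing_guide, stone_mid, paste_jar below 0.02 m/s and angular speed of each of stone_thick, stone_thin, honing_guide, stone_mid, paste_jar below 0.2 rad/s and x of stone_thin in the frame of plane_carrier between -0.01 and 0.01 m and y of stone_thin in the frame of plane_carrier between -0.063 and -0.049 m and z of stone_thin in the frame of plane_carrier between 0.004 and 0.017 m and x of honing_guide in the frame of plane_carrier between -0.02 and 0.02 m and y of honing_guide in the frame of plane_carrier between -0.018 and 0.018 m and z of honing_guide in the frame of plane_carrier between 0.004 and 0.017 m and angle between each of honing_guide, paste_jar's own z axis and vertical below 0.2 rad and x of stone_mid in the frame of gouge_carrier between -0.01 and 0.01 m and y of stone_mid in the frame of gouge_carrier between 0.034 and 0.048 m and z of stone_mid in the frame of gouge_carrier between 0.004 and 0.017 m and x of paste_jar in the frame of gouge_carrier between -0.02 and 0.02 m and y of paste_jar in the frame of gouge_carrier between -0.038 and -0.002 m and z of paste_jar in the frame of gouge_carrier between 0.004 and 0.017 m); the robot touches nothing.
It fails at once if the honing-oil bottle is shifted by more than 30 mm or tipped (distance of oil_bottle from where it was at the start of the episode above 0.03 m or angle between oil_bottle's own z axis and vertical above 0.5 rad).
It fails at once if the mallet is shifted by more than 30 mm or tipped (distance of mallet from where it was at the start of the episode above 0.03 m or angle between mallet's own z axis and vertical above 0.5 rad).
It fails at once if the chisel is shifted by more than 30 mm or tipped (distance of chisel from where it was at the start of the episode above 0.03 m or angle between chisel's own z axis and vertical above 0.5 rad).
It fails at once if a stone strikes a carrier hard (over 60 N) (contact force between any of stone_thick, stone_mid, stone_thin and plane_carrier above 60 N or contact force between any of stone_thick, stone_mid, stone_thin and gouge_carrier above 60 N).
It also fails if it takes over 144 s, if anything falls off the work surface, if the arm or the gripper's body presses on something with over 40 N, if the wrist force passes 120 N, or if a joint passes its speed limit or range.

## Working session

There is one attempt and no reset: what is moved stays moved. The work goes in short steps, Python scripts to look and compute and a tool call to move; the robot and the scene stay as the last step left them, time stands still between calls to the robot, and variables do not carry over. Pictures are saved under pics/ and viewed, at most 14 in all, crops included, and the job is handed in when it is done.

Besides the shell and the picture viewer there is one more tool, called after "Request:" as name(argument=value, ...), one argument or row to a line, values as JSON. step_arm: Moves the arm, as the interface text tells. Its arguments: {"type":"object","properties":{"motion":{"type":"array"}},"required":["motion"]}

```bash
mkdir -p pics; cat > h.py <<'E'
import numpy as np, cv2
from cell import monitor, viewer, job
from scipy.spatial.transform import Rotation as R
def grab(n,name=None):
    s=monitor.read_state(); im,d=viewer.read_camera(n)
    if name: cv2.imwrite('pics/'+name,im)
    return s,im,d
def pose(n,s=None):
    m=viewer.camera_model(n); K=np.array(m['intrinsics'])
    if n=='wrist':
        q=s['tcp_rot']; T=np.eye(4); T[:3,:3]=R.from_quat([q[1],q[2],q[3],q[0]]).as_matrix(); T[:3,3]=s['tool_pos']
        T=T@np.array(m['hand_eye']); return K,m['k1'],T[:3,:3],T[:3,3]
    return K,m['k1'],np.array(m['rotation']),np.array(m['origin'])
def rays(n,px,s=None):
    K,k1,Rm,o=pose(n,s); px=np.atleast_2d(np.float64(px))
    p=cv2.undistortPoints(px.reshape(-1,1,2),K,np.array([k1,0,0,0.])).reshape(-1,2)
    return np.c_[p,np.ones(len(p))],Rm,o
def onplane(n,px,z,s=None):
    r,Rm,o=rays(n,px,s); w=r@Rm.T; return o+w*((z-o[2])/w[:,2])[:,None]
def cloud(n,d,s=None):
    h,w=d.shape; u,v=np.meshgrid(np.arange(w),np.arange(h))
    r,Rm,o=rays(n,np.c_[u.ravel(),v.ravel()],s); P=(r*d.reshape(-1,1))@Rm.T+o
    P[d.ravel()<=0]=np.nan
    return P.reshape(h,w,3)
E
python3 - <<'E'
from h import *
s,a,da=grab('top','top0.png'); s,b,db=grab('scene','scene0.png'); np.savez('d0.npz',a=a,da=da,b=b,db=db)
print(s['tool_pos'],s['tcp_rot'],s['grip_width'],s['t'])
for n in('top','scene','wrist'): print(n,viewer.camera_model(n))
E
```

```text
[ 0.24884309 -0.57294699  0.23071994] [-5.65071974e-04  9.79082107e-01  2.03464701e-01 -1.57743769e-04] 0.08580491804521347 0.05
top {'intrinsics': array([[348.83770295,   0.        , 253.62070438],
       [  0.        , 348.83770295, 189.99160226],
       [  0.        ,   0.        ,   1.        ]]), 'k1': -0.08797073899173277, 'origin': array([ 0.41747262, -0.09315967,  1.04626543]), 'rotation': array([-0.04783741,  0.71172372, -0.69958024,  0.04181405])}
scene {'intrinsics': array([[376.70626178,   0.        , 248.54210813],
       [  0.        , 376.70626178, 194.00580275],
       [  0.        ,   0.        ,   1.        ]]), 'k1': -0.03716369098686714, 'origin': array([ 1.04119385, -0.30653049,  0.88553038]), 'rotation': array([-0.23213549,  0.80542777,  0.52230004, -0.15684991])}
wrist {'intrinsics': array([[292.73659792,   0.        , 256.36397158],
       [  0.        , 292.73659792, 189.76037726],
       [  0.        ,   0.        ,   1.        ]]), 'k1': -0.06831888766059624, 'hand_eye': array([[-5.20505456e-04, -9.53286802e-01, -3.02066222e-01,
         7.75840656e-02],
       [ 9.99999778e-01, -6.22121510e-04,  2.40195292e-04,
        -1.57661614e-04],
       [-4.16896896e-04, -3.02066030e-01,  9.53286914e-01,
        -1.42334580e-01],
       [ 0.00000000e+00,  0.00000000e+00,  0.00000000e+00,
         1.00000000e+00]])}
```

View pics/top0.png

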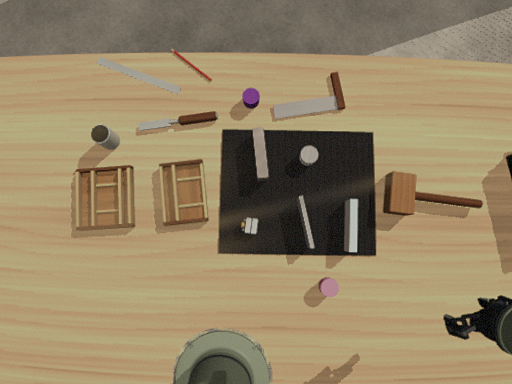

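View pics/scene0.png

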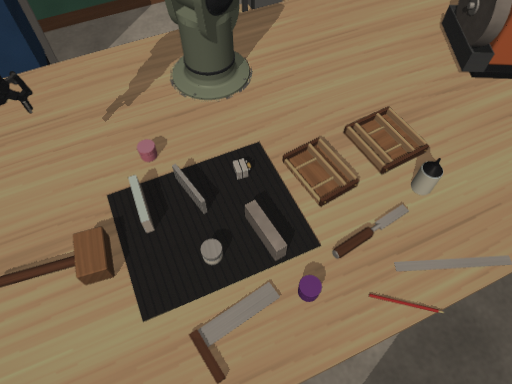

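The top view shows the carriers at (105,197) and (184,192). On the mat are the thick stone (261,154), jar (309,155), thin hone (306,222), mid stone (352,225) and guide (250,226).

```bash
python3 - <<'E'
s=open('h.py').read()
s=s.replace("return K,m['k1'],np.array(m['rotation'])","q=m['rotation']; return K,m['k1'],R.from_quat([q[1],q[2],q[3],q[0]]).as_matrix()")
open('h.py','w').write(s)
E
python3 - <<'E'
from h import *
z=np.load('d0.npz'); a=z['a']; P=cloud('top',z['da'])
print('mat/table z',[P[v,u].round(4) for u,v in[(280,200),(60,300),(330,240),(185,210),(105,210)]])
c=cv2.resize(a[115:265,65:225],None,fx=5,fy=5,interpolation=cv2.INTER_CUBIC); cv2.imwrite('pics/carr.png',c[:600])
# tall things on mat by height
H=P[...,2]
reg=np.zeros(H.shape,bool); reg[125:258,218:378]=1
m=((H>0.015)&reg).astype(np.uint8)
n,l,st,ce=cv2.connectedComponentsWithStats(m)
for i in range(1,n):
    if st[i,4]<30: continue
    q=P[l==i]; zt=np.nanpercentile(q[:,2],90); t=q[q[:,2]>zt-.006]
    (cx,cy),(w,h),ang=cv2.minAreaRect((t[:,:2]*1000).astype(np.float32))
    print(ce[i].round(),st[i,4],'ztop',zt.round(4),'c',round(cx,1),round(cy,1),'size',round(w,1),round(h,1),round(ang,1))
E
```

```text
mat/table z [array([ 0.5215, -0.1629,  0.0027]), array([0.2056, 0.4959, 0.0037]), array([ 0.4044, -0.3124,  0.005 ]), array([0.4857, 0.1204, 0.0122]), array([0.4803, 0.3625, 0.0191])]
[260. 153.] 590 ztop 0.0652 c 654.2 -99.5 size 146.9 32.0 7.1
[308. 155.] 285 ztop 0.0511 c 651.9 -243.4 size 50.2 51.4 29.8
[305. 222.] 347 ztop 0.0649 c 457.0 -233.1 size 150.1 12.8 13.1
[351. 226.] 609 ztop 0.0651 c 447.3 -364.5 size 21.5 149.4 89.4
[250. 225.] 209 ztop 0.0379 c 445.3 -71.0 size 45.6 44.1 84.0
```

View pics/carr.png

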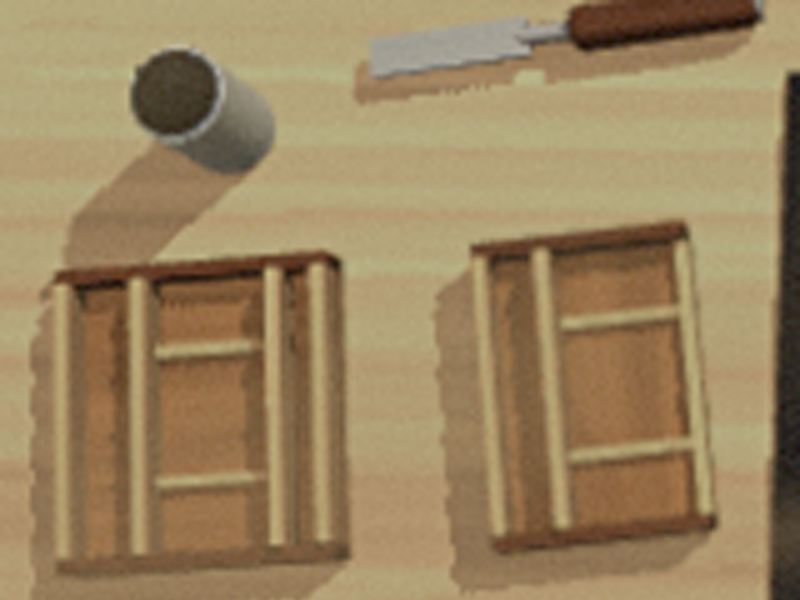

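Request:
step_arm(
  motion=[0.8, 1.0, 0.23, 0, 0, -0.52, -1, 0.8, 1.0, 0.23, 0, 0, -0.52, -1, 0.8, 1.0, 0.23, 0, 0, -0.52, -1, 0.8, 1.0, 0.23, 0, 0, -0.52, -1, 0.8, 1.0, 0.23, 0, 0, -0.52, -1, 0.8, 1.0, 0.23, 0, 0, -0.52, -1, 0.8, 1.0, 0.23, 0, 0, -0.52, -1, 0.8, 1.0, 0.23, 0, 0, -0.52, -1, 0.8, 1.0, 0.23, 0, 0, -0.52, -1, 0.8, 1.0, 0.23, 0, 0, -0.52, -1],
)

```text
t: 1.35
tool_pos: [0.4881, -0.2745, 0.3001]
tcp_rot: [0.0, 1.0, -0.0, -0.0]
ft_force: [-0.1, -0.2, 0.2]
grip_width: 0.0857
grasp_force: 0.0
```

```bash
python3 - <<'E'
from h import *
s,a,d=grab('wrist','w1.png'); print(s['joints'].round(2) if hasattr(s['joints'],'round') else s['joints'],s['tool_pos'],s['tcp_rot'],s['dq'])
np.savez('w1.npz',a=a,d=d,p=s['tool_pos'],q=s['tcp_rot'])
P=cloud('wrist',d,s);H=P[...,2]
print(np.nanmedian(H))
m=((H>0.012)&(H<.1)).astype(np.uint8)
n,l,st,ce=cv2.connectedComponentsWithStats(m)
for i in range(1,n):
    if st[i,4]<200: continue
    q=P[l==i]; zt=np.nanpercentile(q[:,2],90); t=q[q[:,2]>zt-.006]
    (cx,cy),(w,h),ang=cv2.minAreaRect((t[:,:2]*1000).astype(np.float32))
    print(ce[i].round(),st[i,4],'ztop',zt.round(4),'c',round(cx,1),round(cy,1),'size',round(w,1),round(h,1),round(ang,1))
E
```

```text
[ 0.44  0.35 -0.04  1.69  0.02  1.1  -1.18] [ 0.48805939 -0.27454046  0.30005458] [ 7.45633495e-05  9.99999877e-01 -3.93854990e-04 -2.91582061e-04] [-1.72823532e-03 -7.90599877e-04 -3.87435102e-03 -3.00979298e-03
 -6.17439627e-05  1.59806235e-03 -2.19850833e-03]
0.0025360516506920394
[121.  43.] 3509 ztop 0.0636 c 631.1 -102.1 size 103.3 33.6 6.8
[231.  25.] 1668 ztop 0.0498 c 653.9 -243.1 size 52.0 51.3 46.3
[ 22. 126.] 1596 ztop 0.0295 c 542.5 99.6 size 185.8 76.3 7.4
[437. 115.] 7119 ztop 0.0605 c 544.3 -513.5 size 75.7 120.4 84.0
[226. 176.] 1465 ztop 0.0632 c 456.6 -232.3 size 148.8 12.4 13.0
[320. 181.] 2368 ztop 0.0633 c 448.4 -366.1 size 23.1 149.1 88.6
[123. 183.] 922 ztop 0.0362 c 444.3 -70.6 size 45.1 43.0 84.6
[273. 283.] 996 ztop 0.0462 c 272.7 -300.9 size 51.4 51.6 65.8
[ 98. 370.] 1011 ztop 0.0689 c 82.5 12.6 size 12.9 84.7 8.3
```

View pics/w1.png

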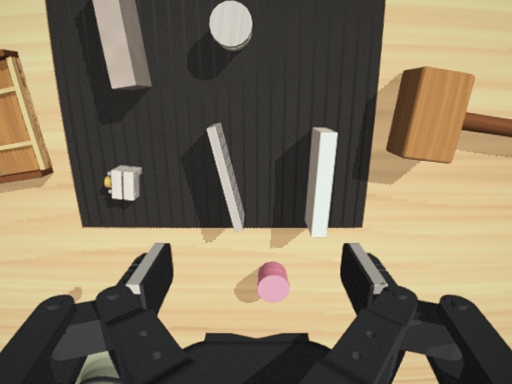

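The wrist picture shows the thin hone (226,176), mid stone (320,181), guide (123,183) with its brass knob on the left at (108,183), jar (231,25) and thick stone (121,43). Next I'll survey the carriers.

Request:
step_arm(
  motion=[0, 1, 0, 0, 0, 0, -1, 0, 1, 0, 0, 0, 0, -1, 0, 1, 0, 0, 0, 0, -1, 0, 1, 0, 0, 0, 0, -1, 0, 1, 0, 0, 0, 0, -1],
)

```text
t: 2.02
tool_pos: [0.4887, 0.0285, 0.3005]
tcp_rot: [-0.0, 1.0, 0.001, 0.0]
ft_force: [0.8, -0.7, -0.1]
grip_width: 0.0856
grasp_force: 0.0
```

Request:
step_arm(
  motion=[0, 0.7, 0, 0, 0, 0, -1, 0, 0.7, 0, 0, 0, 0, -1, 0, 0.7, 0, 0, 0, 0, -1, 0, 0.7, 0, 0, 0, 0, -1, 0, 0.7, 0, 0, 0, 0, -1, 0, 0.7, 0, 0, 0, 0, -1],
)

```text
t: 2.78
tool_pos: [0.4893, 0.2354, 0.3002]
tcp_rot: [0.0, 1.0, -0.0, -0.0]
ft_force: [0.0, -0.1, -0.4]
grip_width: 0.0855
grasp_force: 0.0
```

```bash
python3 - <<'E'
from h import *
s,a,d=grab('wrist'); print(np.round(s['joints'],2),s['tool_pos'],s['tcp_rot'])
np.savez('w2.npz',a=a,d=d,p=s['tool_pos'],q=s['tcp_rot'])
cv2.imwrite('pics/w2.png',cv2.resize(a,(800,600)))
P=cloud('wrist',d,s);H=P[...,2]
print('table',np.nanmedian(H))
m=((H>0.024)&(H<.2)).astype(np.uint8)
n,l,st,ce=cv2.connectedComponentsWithStats(m)
for i in range(1,n):
    if st[i,4]<200: continue
    q=P[l==i]; zt=np.nanpercentile(q[:,2],90)
    (cx,cy),(w,h),ang=cv2.minAreaRect((q[:,:2]*1000).astype(np.float32))
    print(ce[i].round(),st[i,4],'ztop',zt.round(4),'c',round(cx,1),round(cy,1),'size',round(w,1),round(h,1),round(ang,1))
E
```

```text
[-0.33  0.33 -0.3   1.72  0.11  1.11 -2.23] [0.48929802 0.23536555 0.30018169] [ 3.00297291e-04  9.99999950e-01 -8.98455847e-05 -3.67997896e-05]
table 0.0009634727780393482
[151.   6.] 589 ztop 0.0835 c 676.6 362.2 size 13.0 46.2 16.0
[500.  48.] 2227 ztop 0.0619 c 639.1 -84.3 size 124.0 11.4 10.0
[316. 113.] 3314 ztop 0.0358 c 539.5 128.7 size 185.9 129.1 7.5
[162. 128.] 5846 ztop 0.0358 c 518.6 368.3 size 186.7 172.3 4.8
[458. 185.] 825 ztop 0.0364 c 443.9 -69.5 size 47.3 44.1 84.2
[403. 376.] 293 ztop 0.0681 c 66.8 -48.5 size 89.9 17.0 56.9
```

View pics/w2.png

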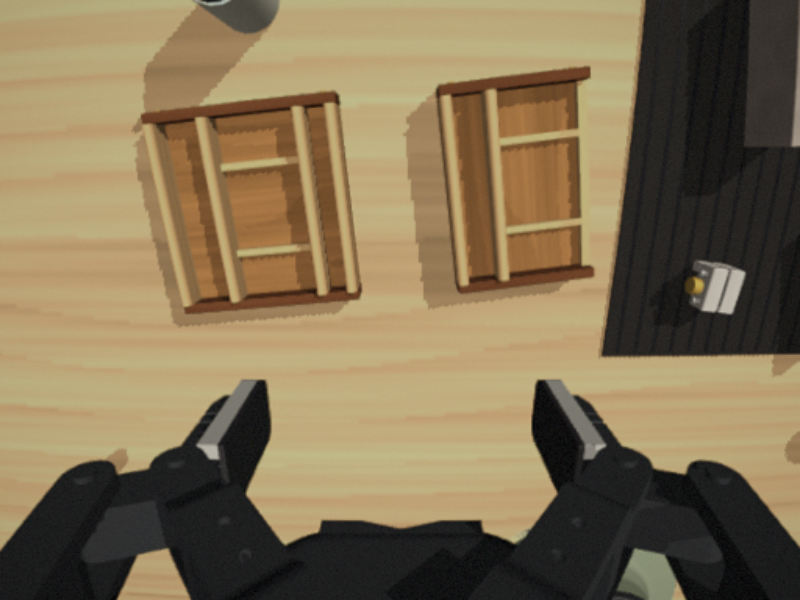

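```bash
python3 - <<'E'
from h import *
z=np.load('w2.npz'); s=dict(tool_pos=z['p'],tcp_rot=z['q']); P=cloud('wrist',z['d'],s).reshape(-1,3)
t=np.load('d0.npz'); Pt=cloud('top',t['da']).reshape(-1,3)
for nm,c,yaw,rails in(('plane',(.5186,.3683),4.8,[(91,10),(42,10),(-42,10),(-70,10)]),('gouge',(.5395,.1287),7.5,[(60,10),(22,10)])):
  for src,Q in(('w',P),('t',Pt)):
    a=np.radians(yaw); Rm=np.array([[np.cos(a),-np.sin(a)],[np.sin(a),np.cos(a)]])
    L=((Q[:,:2]-c)@Rm)*1000; 
    if nm=='plane': L[:,1]+=10
    ok=(abs(L[:,0])<75)&(abs(L[:,1])<120)&(Q[:,2]>.029)&(Q[:,2]<.045); L=L[ok]
    for y,_ in rails:
        k=abs(L[:,1]-y)<9; A=L[k]
        if len(A)<20: continue
        f=np.polyfit(A[:,0],A[:,1],1); print(nm,src,y,'n',len(A),'mid y',f[1].round(1),'slope deg',np.degrees(f[0]).round(2),'edges',np.percentile(A[:,1],[2,98]).round(1))
    o=np.array(c)-(Rm@[0,.010] if nm=='plane' else 0)
  print(nm,'origin',o, {k:(o+Rm@np.array(v)).round(4) for k,v in dict(thick=(0,.066),thin=(0,-.056),mid=(0,.041),jar=(0,-.02)).items()})
E
```

```text
plane w 91 n 819 mid y 88.5 slope deg 0.02 edges [84.8 93.9]
plane w 42 n 832 mid y 40.8 slope deg 0.17 edges [36.8 46.3]
plane w -42 n 810 mid y -42.4 slope deg 0.1 edges [-46.8 -37.1]
plane w -70 n 814 mid y -70.2 slope deg 0.45 edges [-74.7 -64.9]
plane t 91 n 149 mid y 87.7 slope deg 0.15 edges [83.3 91.4]
plane t 42 n 175 mid y 40.1 slope deg 0.86 edges [35.5 47.2]
plane t -42 n 191 mid y -44.5 slope deg -0.32 edges [-49.  -38.7]
plane t -70 n 184 mid y -73.3 slope deg 0.34 edges [-77.8 -67.4]
plane origin [0.51943678 0.35833507] {'thick': array([0.5139, 0.4241]), 'thin': array([0.5241, 0.3025]), 'mid': array([0.516 , 0.3992]), 'jar': array([0.5211, 0.3384])}
gouge w 60 n 802 mid y 59.8 slope deg 0.02 edges [54.7 64.3]
gouge w 22 n 824 mid y 22.5 slope deg 0.38 edges [17.2 27.1]
gouge t 60 n 181 mid y 56.7 slope deg 0.4 edges [52.2 62.5]
gouge t 22 n 141 mid y 19.7 slope deg -0.31 edges [15.6 23.9]
gouge origin [0.5395 0.1287] {'thick': array([0.5309, 0.1941]), 'thin': array([0.5468, 0.0732]), 'mid': array([0.5341, 0.1693]), 'jar': array([0.5421, 0.1089])}
```

Request:
step_arm(
  motion=[0.55, -1, -0.3, 0, 0, 0.155, -1, 0.55, -1, -0.3, 0, 0, 0.155, -1, 0.55, -1, -0.3, 0, 0, 0.155, -1, 0.55, -1, -0.3, 0, 0, 0.155, -1, 0.55, -1, -0.3, 0, 0, 0.155, -1, 0.55, -1, -0.3, 0, 0, 0.155, -1, 0.55, -1, -0.3, 0, 0, 0.155, -1, 0.55, -1, -0.3, 0, 0, 0.155, -1],
)

```text
t: 3.82
tool_pos: [0.6536, -0.0637, 0.2104]
tcp_rot: [-0.0, 0.998, 0.061, -0.0]
ft_force: [-0.3, 0.6, 0.7]
grip_width: 0.0853
grasp_force: 0.0
```

```bash
cat > look.py <<'E'
from h import *
import sys
s,a,d=grab('wrist'); print(np.round(s['joints'],2),np.round(s['tool_pos'],4),'yaw',np.degrees(2*np.arctan2(s['tcp_rot'][2],s['tcp_rot'][1])).round(2),'w',s['grip_width'],'f',np.round(s['ft_force'],1),'t',s['t'])
zc=float(sys.argv[1]); zt=float(sys.argv[2])
if len(sys.argv)>3: cv2.imwrite('pics/'+sys.argv[3],a)
P=cloud('wrist',d,s);H=P[...,2]
n,l,st,ce=cv2.connectedComponentsWithStats(((H>zc)&(H<zt)).astype(np.uint8))
for i in range(1,n):
    if st[i,4]<200: continue
    q=P[l==i]; z9=np.nanpercentile(q[:,2],90); t=q[q[:,2]>z9-.006]
    (cx,cy),(w,h),ang=cv2.minAreaRect((t[:,:2]*1000).astype(np.float32))
    print(ce[i].round(),st[i,4],'ztop',z9.round(4),'c',round(cx,1),round(cy,1),'size',round(w,1),round(h,1),round(ang,1))
E
python3 look.py .012 .08
```

```text
[ 0.14  0.6  -0.21  1.52  0.14  1.03 -1.55] [ 0.6536 -0.0637  0.2104] yaw 7.0 w 0.08532603055291035 f [-0.3  0.6  0.7] t 3.825
[282.  10.] 993 ztop 0.0466 c 814.5 -70.1 size 17.3 49.1 7.0
[94. 46.] 4498 ztop 0.0271 c 770.7 93.6 size 26.3 119.7 9.0
[290. 172.] 4708 ztop 0.0634 c 654.1 -99.3 size 149.6 32.4 6.9
[ 80. 221.] 6897 ztop 0.0349 c 539.9 128.5 size 185.3 129.6 7.4
[409. 188.] 2152 ztop 0.0494 c 653.8 -242.3 size 51.5 52.7 5.8
[467. 294.] 527 ztop 0.0622 c 520.0 -370.9 size 27.0 13.2 53.4
[245. 316.] 1074 ztop 0.036 c 444.4 -70.2 size 46.4 44.7 82.9
[426. 368.] 282 ztop 0.0576 c 382.3 -354.3 size 6.1 16.3 86.6
```

Request:
step_arm(
  motion=[0, -0.119, 0, 0, 0, 0, -1, 0, -0.119, -0.15, 0, 0, 0, -1, 0, -0.119, -0.3, 0, 0, 0, -1, 0, -0.119, -0.45, 0, 0, 0, -1, 0, -0.119, -0.54, 0, 0, 0, -1, 0, -0.119, -0.58, 0, 0, 0, -1, 0, -0.119, -0.58, 0, 0, 0, -1, 0, -0.119, -0.58, 0, 0, 0, 1, 0, -0.119, -0.58, 0, 0, 0, 1, 0, -0.119, -0.58, 0, 0, 0, 1, 0, -0.119, -0.58, 0, 0, 0, 1, 0, -0.119, -0.58, 0, 0, 0, 1, 0, -0.119, -0.58, 0, 0, 0, 1, 0, -0.119, -0.58, 0, 0, 0, 1, 0, -0.119, -0.58, 0, 0, 0, 1],
)

```text
t: 5.75
tool_pos: [0.6544, -0.0991, 0.0371]
tcp_rot: [0.0, 0.998, 0.061, 0.0]
ft_force: [-0.7, -1.2, 7.8]
grip_width: 0.0308
grasp_force: 60.4
```

Request:
step_arm(
  motion=[0, 0, 0.1, 0, 0, 0, 1, 0, 0, 0.25, 0, 0, 0, 1, 0, 0, 0.4, 0, 0, 0, 1, 0, 0, 0.54, 0, 0, 0, 1, -0.05, 0.17, 0.54, 0, 0, -0.02, 1, -0.1, 0.35, 0.54, 0, 0, -0.04, 1, -0.15, 0.53, 0.54, 0, 0, -0.04, 1, -0.2, 0.7, 0.54, 0, 0, -0.04, 1, -0.233, 0.87, 0.54, 0, 0, -0.04, 1, -0.233, 0.87, 0.54, 0, 0, -0.04, 1],
)

```text
t: 7.0
tool_pos: [0.5824, 0.1669, 0.1981]
tcp_rot: [-0.001, 0.999, 0.049, -0.0]
ft_force: [0.3, -2.2, -6.8]
grip_width: 0.031
grasp_force: 61.8
```

```bash
python3 look.py .022 .05
```

```text
[-0.21  0.53 -0.24  1.68  0.14  0.95 -1.97] [0.5824 0.1669 0.1981] yaw 5.62 w 0.030972665682615082 f [ 0.3 -2.2 -6.8] t 7.0
[339.   2.] 444 ztop 0.0259 c 758.7 95.7 size 5.3 110.1 7.2
[87. 45.] 859 ztop 0.0475 c 696.3 351.1 size 24.5 56.7 81.9
[ 83. 200.] 9426 ztop 0.0355 c 518.9 367.9 size 185.9 169.6 4.9
[322. 132.] 503 ztop 0.0306 c 630.9 102.5 size 10.2 53.5 7.6
[429. 292.] 1115 ztop 0.0361 c 444.3 -70.4 size 48.0 44.4 84.4
```

Request:
step_arm(
  motion=[-0.05, 0.2, 0, 0, 0, -0.014, 1, -0.1, 0.4, 0, 0, 0, -0.014, 1, -0.16, 0.6, 0, 0, 0, -0.014, 1, -0.21, 0.78, 0, 0, 0, -0.014, 1, -0.228, 0.854, 0, 0, 0, -0.014, 1, -0.228, 0.854, -0.1, 0, 0, -0.014, 1, -0.228, 0.854, -0.2, 0, 0, -0.014, 1, -0.228, 0.854, -0.3, 0, 0, -0.014, 1, -0.228, 0.854, -0.33, 0, 0, -0.014, 1, -0.228, 0.854, -0.33, 0, 0, -0.014, 1, -0.228, 0.854, -0.33, 0, 0, -0.014, 1],
)

```text
t: 8.43
tool_pos: [0.5164, 0.4184, 0.1006]
tcp_rot: [-0.001, 0.999, 0.04, 0.001]
ft_force: [-0.3, 0.5, -5.5]
grip_width: 0.0309
grasp_force: 62.4
```

```bash
python3 look.py .022 .05 w3.png
```

```text
[-0.63  0.74 -0.22  1.58  0.2   0.85 -2.42] [0.5164 0.4184 0.1006] yaw 4.59 w 0.030856472174977653 f [-0.3  0.5 -5.5] t 8.425
[359. 154.] 12225 ztop 0.0357 c 519.2 369.3 size 183.2 170.9 4.8
[507. 278.] 406 ztop 0.0313 c 460.7 183.8 size 46.1 8.6 18.0
```

View pics/w3.png

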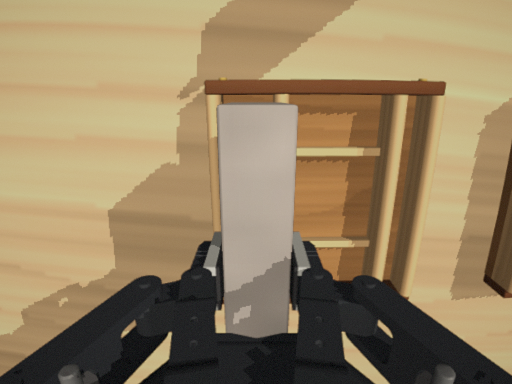

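The wrist view shows the stone held square, from (257,105) to (257,330), over the wide slot. The pose is a few mm short of target, so I'll try correcting it.

Request:
step_arm(
  motion=[-0.008, 0.016, 0, 0, 0, 0.009, 1, -0.008, 0.016, 0, 0, 0, 0.009, 1, -0.008, 0.016, 0, 0, 0, 0.009, 1, -0.008, 0.016, 0, 0, 0, 0.009, 1],
)

```text
t: 8.98
tool_pos: [0.5133, 0.4229, 0.0993]
tcp_rot: [0.0, 0.999, 0.044, -0.0]
ft_force: [0.4, -0.2, -6.2]
grip_width: 0.0307
grasp_force: 62.5
```

```bash
cat > st.py <<'E'
from h import *
s=monitor.read_state(); print(np.round(s['joints'],3),np.round(s['tool_pos'],4),'yaw',np.degrees(2*np.arctan2(s['tcp_rot'][2],s['tcp_rot'][1])).round(2),'w',round(s['grip_width'],4),'f',np.round(s['ft_force'],1),'rv',s['tcp_rot'])
E
python3 st.py
```

```text
[-0.636  0.74  -0.224  1.578  0.201  0.846 -2.421] [0.5133 0.4229 0.0993] yaw 5.03 w 0.0307 f [ 0.4 -0.2 -6.2] rv [ 6.28457966e-05  9.99038609e-01  4.38389446e-02 -1.02244597e-05]
```

Request:
step_arm(
  motion=[0.001, 0, -0.03, 0, 0, 0, 1, 0.001, 0, -0.06, 0, 0, 0, 1, 0.001, 0, -0.08, 0, 0, 0, 1, 0.001, 0, -0.1, 0, 0, 0, 1, 0.001, 0, -0.12, 0, 0, 0, 1, 0.001, 0, -0.14, 0, 0, 0, 1, 0.001, 0, -0.155, 0, 0, 0, 1, 0.001, 0, -0.165, 0, 0, 0, 1, 0.001, 0, -0.17, 0, 0, 0, 1, 0.001, 0, -0.17, 0, 0, 0, 1],
)

```text
t: 10.22
tool_pos: [0.5136, 0.4231, 0.0483]
tcp_rot: [-0.0, 0.999, 0.044, 0.0]
ft_force: [-0.0, 0.4, -5.8]
grip_width: 0.0311
grasp_force: 62.7
```

Clean entry, with no side force. Next I'll lower it to the floor in about 1 mm steps.

Request:
step_arm(
  motion=[0, 0, -0.003, 0, 0, 0, 1, 0, 0, -0.006, 0, 0, 0, 1, 0, 0, -0.009, 0, 0, 0, 1, 0, 0, -0.012, 0, 0, 0, 1, 0, 0, -0.012, 0, 0, 0, 1],
)

```text
t: 10.85
tool_pos: [0.5135, 0.423, 0.0446]
tcp_rot: [0.0, 0.999, 0.044, -0.0]
ft_force: [0.3, 0.1, -5.6]
grip_width: 0.0308
grasp_force: 62.7
```

Request:
step_arm(
  motion=[0, 0, -0.002, 0, 0, 0, 1, 0, 0, -0.004, 0, 0, 0, 1, 0, 0, -0.004, 0, 0, 0, 1],
)

```text
t: 11.22
tool_pos: [0.5136, 0.4231, 0.0441]
tcp_rot: [-0.0, 0.999, 0.044, 0.0]
ft_force: [-3.3, -2.7, 4.6]
grip_width: 0.0308
grasp_force: 64.2
```

Request:
step_arm(
  motion=[0, 0, 0, 0, 0, 0, -0.3, 0, 0, 0, 0, 0, 0, -0.3, 0, 0, 0, 0, 0, 0, -0.3, 0, 0, 0, 0, 0, 0, -0.3, 0, 0, 0.03, 0, 0, 0, -0.3, 0, 0, 0.1, 0, 0, 0, -0.3, 0, 0, 0.25, 0, 0, 0, -0.3, 0, 0, 0.4, 0, 0, 0, -0.5, 0, -0.2, 0.52, 0, 0, 0, -0.8, -0.05, -0.4, 0.52, 0, 0, 0, -1, -0.07, -0.6, 0.52, 0, 0, 0.05, -1, -0.1, -0.8, 0.52, 0, 0, 0.1, -1, -0.1, -1, 0.52, 0, 0, 0.178, -1, -0.1, -1, 0.52, 0, 0, 0.178, -1],
)

```text
t: 12.98
tool_pos: [0.484, 0.1182, 0.2011]
tcp_rot: [0.001, 0.994, 0.111, 0.001]
ft_force: [0.2, 1.0, -0.0]
grip_width: 0.0854
grasp_force: 0.0
```

```bash
python3 look.py .022 .08
```

```text
[-0.15  0.37 -0.26  1.95  0.13  0.84 -1.84] [0.484  0.1182 0.2011] yaw 12.71 w 0.08542284931392335 f [ 0.2  1.  -0. ] t 12.975
[62. 89.] 9347 ztop 0.0357 c 519.7 350.0 size 185.8 135.6 4.8
[238. 104.] 6058 ztop 0.0358 c 539.4 128.9 size 185.1 129.3 7.3
[403. 236.] 1293 ztop 0.0362 c 443.9 -69.9 size 46.9 44.6 85.2
[505. 280.] 744 ztop 0.0467 c 402.4 -237.5 size 43.0 4.2 12.3
```

Request:
step_arm(
  motion=[-0.09, -0.2, -0.1, 0, 0, 0, -1, -0.09, -0.4, -0.2, 0, 0, 0, -1, -0.09, -0.6, -0.2, 0, 0, 0, -1, -0.09, -0.8, -0.2, 0, 0, 0, -1, -0.09, -1, -0.2, 0, 0, 0, -1, -0.09, -1, -0.2, 0, 0, 0, -1, -0.09, -1, -0.2, 0, 0, 0, -1],
)

```text
t: 13.9
tool_pos: [0.4573, -0.1761, 0.14]
tcp_rot: [-0.0, 0.994, 0.114, 0.0]
ft_force: [-0.6, 0.4, -0.1]
grip_width: 0.0854
grasp_force: 0.0
```

```bash
python3 look.py .022 .08
```

```text
[ 0.4   0.45 -0.2   2.03  0.13  0.68 -1.23] [ 0.4573 -0.1761  0.14  ] yaw 13.06 w 0.08536838132052932 f [-0.6  0.4 -0.1] t 13.9
[320. 201.] 3931 ztop 0.0633 c 455.8 -232.0 size 150.5 12.7 12.8
[142. 176.] 2274 ztop 0.0363 c 444.3 -70.4 size 47.1 44.2 84.8
[456. 231.] 7269 ztop 0.063 c 457.8 -365.3 size 24.7 130.7 88.6
```

Request:
step_arm(
  motion=[-0.004, -0.187, 0, 0, 0, 0, -1, -0.004, -0.187, -0.1, 0, 0, 0, -1, -0.004, -0.187, -0.2, 0, 0, 0, -1, -0.004, -0.187, -0.29, 0, 0, 0, -1, -0.004, -0.187, -0.34, 0, 0, 0, -0.5, -0.004, -0.187, -0.34, 0, 0, 0, 1, -0.004, -0.187, -0.34, 0, 0, 0, 1, -0.004, -0.187, -0.34, 0, 0, 0, 1, -0.004, -0.187, -0.34, 0, 0, 0, 1, -0.004, -0.187, -0.34, 0, 0, 0, 1, -0.004, -0.187, -0.34, 0, 0, 0, 1, -0.004, -0.187, -0.34, 0, 0, 0, 1, -0.004, -0.187, -0.34, 0, 0, 0, 1, -0.004, -0.187, -0.34, 0, 0, 0, 1],
)

```text
t: 15.7
tool_pos: [0.4559, -0.2333, 0.0384]
tcp_rot: [0.0, 0.994, 0.113, 0.001]
ft_force: [-1.4, 0.3, 8.8]
grip_width: 0.0109
grasp_force: 58.8
```

Request:
step_arm(
  motion=[0, 0, 0.1, 0, 0, 0, 1, 0, 0, 0.25, 0, 0, 0, 1, 0, 0.05, 0.4, 0, 0, 0, 1, 0.03, 0.22, 0.4, 0, 0, -0.06, 1, 0.06, 0.4, 0.4, 0, 0, -0.12, 1, 0.09, 0.58, 0.4, 0, 0, -0.18, 1, 0.11, 0.74, 0.4, 0, 0, -0.18, 1, 0.114, 0.9, 0.4, 0, 0, -0.18, 1, 0.114, 0.9, 0.4, 0, 0, -0.18, 1],
)

```text
t: 16.82
tool_pos: [0.4895, 0.0406, 0.1579]
tcp_rot: [-0.001, 0.999, 0.046, 0.0]
ft_force: [-0.4, -1.2, -1.9]
grip_width: 0.0108
grasp_force: 59.2
```

```bash
python3 st.py
```

```text
[-0.038  0.42  -0.211  2.009  0.128  0.724 -1.807] [0.4895 0.0406 0.1579] yaw 5.24 w 0.0108 f [-0.4 -1.2 -1.9] rv [-6.37246749e-04  9.98953836e-01  4.57241240e-02  3.63038970e-04]
```

Request:
step_arm(
  motion=[0.03, 0.2, 0, 0, 0, 0, 1, 0.06, 0.4, 0, 0, 0, 0, 1, 0.09, 0.6, 0, 0, 0, 0, 1, 0.11, 0.76, -0.05, 0, 0, 0, 1, 0.116, 0.85, -0.12, 0, 0, 0, 1, 0.116, 0.88, -0.19, 0, 0, 0, 1, 0.116, 0.88, -0.19, 0, 0, 0, 1, 0.116, 0.88, -0.19, 0, 0, 0, 1, 0.116, 0.88, -0.19, 0, 0, 0, 1],
)

```text
t: 17.95
tool_pos: [0.5251, 0.3, 0.1015]
tcp_rot: [-0.0, 0.999, 0.042, 0.001]
ft_force: [0.7, -0.3, -3.1]
grip_width: 0.0108
grasp_force: 59.4
```

```bash
python3 st.py; python3 look.py .022 .05 w4.png
```

```text
[-0.477  0.654 -0.204  1.752  0.182  0.753 -2.259] [0.5251 0.3    0.1015] yaw 4.86 w 0.0108 f [ 0.7 -0.3 -3.1] rv [-1.38925071e-04  9.99101904e-01  4.23672914e-02  6.15861083e-04]
[-0.48  0.65 -0.2   1.75  0.18  0.75 -2.26] [0.5251 0.3    0.1015] yaw 4.86 w 0.01079869758337179 f [ 0.7 -0.3 -3.1] t 17.95
[161. 154.] 13005 ztop 0.0399 c 520.1 368.4 size 161.5 167.9 4.9
[431. 190.] 10549 ztop 0.0356 c 538.9 131.4 size 185.6 126.5 7.8
```

View pics/w4.png

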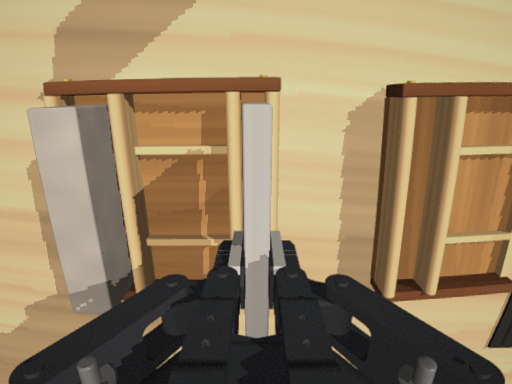

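The thick stone sits in its slot at left (78,205), and the held hone (257,220) is above the narrow slot. I'll measure the rails and the hone in the same view.

Request:
step_arm(
  motion=[0, 0, 0, 0, 0, 0, 1, 0, 0, 0, 0, 0, 0, 1, 0, 0, 0, 0, 0, 0, 1],
)

```text
t: 18.38
tool_pos: [0.5244, 0.3009, 0.1006]
tcp_rot: [-0.0, 0.999, 0.043, 0.0]
ft_force: [-0.8, 0.1, -2.5]
grip_width: 0.011
grasp_force: 59.4
```

```bash
python3 st.py; cat > rel.py <<'E'
from h import *
import sys
# args: origin x y, yaw deg, ymin ymax (mm, local) : profile of highs in carrier frame
s,a,d=grab('wrist'); P=cloud('wrist',d,s).reshape(-1,3)
ox,oy,yaw=map(float,sys.argv[1:4]); c=np.radians(yaw); Rm=np.array([[np.cos(c),-np.sin(c)],[np.sin(c),np.cos(c)]])
L=np.c_[((P[:,:2]-[ox,oy])@Rm)*1000,P[:,2]*1000]
print('tool local',((np.array(s['tool_pos'][:2])-[ox,oy])@Rm*1000).round(1))
for y in map(float,sys.argv[4:]):
    A=L[(abs(L[:,0])<80)&(abs(L[:,1]-y)<8)&(L[:,2]>29)&(L[:,2]<40)]
    if len(A)>30: f=np.polyfit(A[:,0],A[:,1],1); print('rail',y,len(A),'y',f[1].round(1),'slope',np.degrees(f[0]).round(2),np.percentile(A[:,1],[3,97]).round(1),np.percentile(A[:,0],[2,98]).round())
tl=((np.array(s['tool_pos'][:2])-[ox,oy])@Rm*1000)
B=L[(abs(L[:,1]-tl[1])<25)&(L[:,2]>float(1000*s['tool_pos'][2]+18))&(abs(L[:,0]-tl[0])<90)&(L[:,0]>tl[0]+15)]
if len(B): print('held top z',np.median(B[:,2]).round(1),'y',np.percentile(B[:,1],[3,50,97]).round(1),'x max',np.percentile(B[:,0],99.5).round(1))
E
python3 rel.py .5194 .3583 4.9 -42 -70 42
```

```text
[-0.479  0.656 -0.204  1.752  0.182  0.752 -2.259] [0.5244 0.3009 0.1006] yaw 4.94 w 0.011 f [-0.8  0.1 -2.5] rv [-2.60117101e-05  9.99072558e-01  4.30583540e-02  3.89240915e-05]
tool local [  0.1 -57.6]
rail -42.0 1864 y -41.9 slope -0.01 [-46.5 -37.1] [-21.  78.]
rail -70.0 1212 y -71.4 slope 0.61 [-74.4 -67.3] [-19.  79.]
rail 42.0 3998 y 43.4 slope -0.1 [37.2 49.7] [-72.  76.]
held top z 176.8 y [-75.5 -57.6 -39.3] x max 74.5
```

Request:
step_arm(
  motion=[0, 0.005, -0.03, 0, 0, 0, 1, 0, 0.005, -0.06, 0, 0, 0, 1, 0, 0.005, -0.08, 0, 0, 0, 1, 0, 0.005, -0.1, 0, 0, 0, 1, 0, 0.005, -0.12, 0, 0, 0, 1, 0, 0.005, -0.14, 0, 0, 0, 1, 0, 0.005, -0.155, 0, 0, 0, 1, 0, 0.005, -0.165, 0, 0, 0, 1, 0, 0.005, -0.173, 0, 0, 0, 1, 0, 0.005, -0.173, 0, 0, 0, 1],
)

```text
t: 19.68
tool_pos: [0.5243, 0.3025, 0.0485]
tcp_rot: [-0.0, 0.999, 0.043, -0.0]
ft_force: [-0.3, 0.7, -2.9]
grip_width: 0.0105
grasp_force: 59.5
```

Request:
step_arm(
  motion=[0, 0, -0.003, 0, 0, 0, 1, 0, 0, -0.006, 0, 0, 0, 1, 0, 0, -0.009, 0, 0, 0, 1, 0, 0, -0.009, 0, 0, 0, 1],
)

```text
t: 20.18
tool_pos: [0.5244, 0.3024, 0.0458]
tcp_rot: [0.0, 0.999, 0.043, -0.0]
ft_force: [-0.6, -0.3, -2.4]
grip_width: 0.0109
grasp_force: 59.5
```

Request:
step_arm(
  motion=[0, 0, -0.002, 0, 0, 0, 1, 0, 0, -0.004, 0, 0, 0, 1, 0, 0, -0.004, 0, 0, 0, 1],
)

```text
t: 20.55
tool_pos: [0.5244, 0.3026, 0.0455]
tcp_rot: [-0.0, 0.999, 0.043, 0.0]
ft_force: [-5.4, -2.0, 12.4]
grip_width: 0.0109
grasp_force: 61.6
```

Request:
step_arm(
  motion=[0, 0, 0, 0, 0, 0, 0.2, 0, 0, 0, 0, 0, 0, 0.2, 0, 0, 0, 0, 0, 0, 0.2, 0, 0, 0, 0, 0, 0, 0.2, 0, 0, 0.03, 0, 0, 0, 0.2, 0, 0, 0.1, 0, 0, 0, 0.2, 0, 0, 0.25, 0, 0, 0, 0, -0.03, -0.1, 0.43, 0, 0, 0, -0.8, -0.06, -0.3, 0.43, 0, 0, 0, -1, -0.09, -0.5, 0.43, 0, 0, -0.05, -1, -0.12, -0.7, 0.43, 0, 0, -0.1, -1, -0.15, -0.85, 0.43, 0, 0, -0.14, -1, -0.15, -1, 0.43, 0, 0, -0.14, -1],
)

```text
t: 22.18
tool_pos: [0.4789, 0.0009, 0.1745]
tcp_rot: [0.0, 1.0, -0.012, 0.0]
ft_force: [0.8, 0.2, -1.2]
grip_width: 0.0854
grasp_force: 0.0
```

Request:
step_arm(
  motion=[-0.03, -0.2, 0, 0, 0, 0, -1, -0.06, -0.4, 0, 0, 0, 0, -1, -0.08, -0.6, 0, 0, 0, 0, -1, -0.1, -0.8, 0, 0, 0, 0, -1, -0.1, -1, -0.1, 0, 0, 0, -1, -0.1, -1, -0.1, 0, 0, 0, -1, -0.1, -1, -0.1, 0, 0, 0, -1],
)

```text
t: 23.05
tool_pos: [0.4494, -0.2973, 0.1439]
tcp_rot: [-0.0, 1.0, -0.012, 0.0]
ft_force: [-0.1, 1.1, -0.1]
grip_width: 0.0853
grasp_force: 0.0
```

```bash
python3 look.py .022 .08
```

```text
[ 0.55  0.5  -0.1   1.9   0.07  0.74 -1.18] [ 0.4494 -0.2973  0.1439] yaw -1.39 w 0.08527593310814559 f [-0.1  1.1 -0.1] t 23.05
[485.  80.] 7740 ztop 0.0601 c 537.7 -481.0 size 116.3 38.2 11.6
[336. 182.] 6166 ztop 0.0633 c 448.4 -365.3 size 22.8 149.8 88.2
[ 28. 196.] 2010 ztop 0.0363 c 444.2 -71.2 size 46.8 44.2 83.1
[263. 327.] 734 ztop 0.0454 c 293.5 -299.3 size 11.5 41.8 3.4
```

Request:
step_arm(
  motion=[-0.003, -0.18, 0, 0, 0, 0, -1, -0.003, -0.229, -0.1, 0, 0, 0, -1, -0.003, -0.229, -0.2, 0, 0, 0, -1, -0.003, -0.229, -0.3, 0, 0, 0, -1, -0.003, -0.229, -0.355, 0, 0, 0, -0.5, -0.003, -0.229, -0.355, 0, 0, 0, 1, -0.003, -0.229, -0.355, 0, 0, 0, 1, -0.003, -0.229, -0.355, 0, 0, 0, 1, -0.003, -0.229, -0.355, 0, 0, 0, 1, -0.003, -0.229, -0.355, 0, 0, 0, 1, -0.003, -0.229, -0.355, 0, 0, 0, 1, -0.003, -0.229, -0.355, 0, 0, 0, 1, -0.003, -0.229, -0.355, 0, 0, 0, 1],
)

```text
t: 24.72
tool_pos: [0.4492, -0.3665, 0.0386]
tcp_rot: [0.0, 1.0, -0.012, 0.001]
ft_force: [-1.5, 2.0, 6.6]
grip_width: 0.0207
grasp_force: 59.0
```

Request:
step_arm(
  motion=[0, 0, 0.1, 0, 0, 0, 1, 0, 0, 0.25, 0, 0, 0, 1, 0, 0.05, 0.4, 0, 0, 0, 1, 0.03, 0.22, 0.4, 0, 0, 0.06, 1, 0.06, 0.4, 0.4, 0, 0, 0.12, 1, 0.09, 0.58, 0.4, 0, 0, 0.2, 1, 0.11, 0.74, 0.4, 0, 0, 0.2, 1, 0.14, 0.9, 0.4, 0, 0, 0.2, 1, 0.14, 0.9, 0.4, 0, 0, 0.2, 1],
)

```text
t: 25.85
tool_pos: [0.4912, -0.0925, 0.158]
tcp_rot: [-0.0, 0.998, 0.069, 0.001]
ft_force: [-0.2, -1.0, -4.6]
grip_width: 0.0208
grasp_force: 60.1
```

Request:
step_arm(
  motion=[0.03, 0.2, 0, 0, 0, 0, 1, 0.06, 0.4, 0, 0, 0, 0, 1, 0.09, 0.6, 0, 0, 0, 0, 1, 0.12, 0.76, -0.05, 0, 0, 0, 1, 0.145, 0.85, -0.12, 0, 0, 0, 1, 0.145, 0.886, -0.19, 0, 0, 0, 1, 0.145, 0.886, -0.19, 0, 0, 0, 1, 0.145, 0.886, -0.19, 0, 0, 0, 1, 0.145, 0.886, -0.19, 0, 0, 0, 1, 0.145, 0.886, -0.19, 0, 0, 0, 1, 0.145, 0.886, -0.19, 0, 0, 0, 1],
)

```text
t: 27.22
tool_pos: [0.5341, 0.1693, 0.1005]
tcp_rot: [-0.0, 0.998, 0.066, 0.0]
ft_force: [-0.5, -0.5, -4.1]
grip_width: 0.0208
grasp_force: 60.3
```

```bash
python3 st.py; python3 rel.py .5395 .1287 7.5 60 22
```

```text
[-0.284  0.598 -0.179  1.873  0.159  0.684 -1.994] [0.5341 0.1693 0.1005] yaw 7.62 w 0.0208 f [-0.5 -0.5 -4.1] rv [-2.48850742e-05  9.97791999e-01  6.64160249e-02  1.94800806e-04]
tool local [-0.  40.9]
rail 60.0 915 y 62.4 slope -1.37 [55.9 64.3] [-19.  79.]
rail 22.0 966 y 19.1 slope 1.1 [16.9 25. ] [-19.  79.]
held top z 168.5 y [21.7 40.9 60.6] x max 73.2
```

Request:
step_arm(
  motion=[0.003, 0, -0.03, 0, 0, 0, 1, 0.003, 0, -0.06, 0, 0, 0, 1, 0.003, 0, -0.08, 0, 0, 0, 1, 0.003, 0, -0.1, 0, 0, 0, 1, 0.003, 0, -0.12, 0, 0, 0, 1, 0.003, 0, -0.14, 0, 0, 0, 1, 0.003, 0, -0.155, 0, 0, 0, 1, 0.003, 0, -0.165, 0, 0, 0, 1, 0.003, 0, -0.171, 0, 0, 0, 1, 0.003, 0, -0.171, 0, 0, 0, 1],
)

```text
t: 28.52
tool_pos: [0.5349, 0.1695, 0.0489]
tcp_rot: [-0.0, 0.998, 0.067, 0.0]
ft_force: [1.0, -0.1, -3.9]
grip_width: 0.0209
grasp_force: 60.5
```

Request:
step_arm(
  motion=[0, 0, -0.003, 0, 0, 0, 1, 0, 0, -0.006, 0, 0, 0, 1, 0, 0, -0.009, 0, 0, 0, 1, 0, 0, -0.009, 0, 0, 0, 1],
)

```text
t: 29.02
tool_pos: [0.5349, 0.1695, 0.0461]
tcp_rot: [0.0, 0.998, 0.067, -0.0]
ft_force: [-0.2, 0.3, -4.3]
grip_width: 0.0211
grasp_force: 60.5
```

Request:
step_arm(
  motion=[0, 0, -0.002, 0, 0, 0, 1, 0, 0, -0.004, 0, 0, 0, 1, 0, 0, -0.004, 0, 0, 0, 1],
)

```text
t: 29.4
tool_pos: [0.5349, 0.1696, 0.0455]
tcp_rot: [-0.0, 0.998, 0.067, 0.0]
ft_force: [-4.2, -1.3, 8.1]
grip_width: 0.0209
grasp_force: 62.2
```

Request:
step_arm(
  motion=[0, 0, 0, 0, 0, 0, 0, 0, 0, 0, 0, 0, 0, 0, 0, 0, 0, 0, 0, 0, 0, 0, 0, 0, 0, 0, 0, 0, 0, 0, 0.03, 0, 0, 0, 0, 0, 0, 0.1, 0, 0, 0, 0, 0, 0, 0.25, 0, 0, 0, 0, 0, 0, 0.43, 0, 0, 0, -0.8, -0.06, -0.15, 0.5, 0, 0, 0.2, -1, -0.12, -0.3, 0.5, 0, 0, 0.4, -1, -0.18, -0.5, 0.5, 0, 0, 0.6, -1, -0.24, -0.65, 0.5, 0, 0, 0.8, -1, -0.3, -0.8, 0.5, 0, 0, 0.86, -1, -0.3, -0.8, 0.5, 0, 0, 0.86, -1],
)

```text
t: 31.15
tool_pos: [0.4436, -0.0737, 0.1956]
tcp_rot: [0.001, 0.92, 0.391, -0.0]
ft_force: [0.2, 1.1, -0.4]
grip_width: 0.0854
grasp_force: 0.0
```

Request:
step_arm(
  motion=[0, 0, 0, 0, 0, 0.22, -1, 0, 0, 0, 0, 0, 0.44, -1, 0, 0, 0, 0, 0, 0.66, -1, 0, 0, -0.2, 0, 0, 0.85, -1, 0, 0, -0.2, 0, 0, 0.85, -1, 0, 0, -0.2, 0, 0, 0.85, -1, 0, 0, -0.2, 0, 0, 0.85, -1],
)

```text
t: 32.02
tool_pos: [0.4459, -0.0704, 0.1368]
tcp_rot: [0.001, 0.74, 0.672, 0.001]
ft_force: [0.5, -0.0, 0.2]
grip_width: 0.0858
grasp_force: 0.0
```

```bash
python3 look.py .018 .08 w5.png
```

```text
[ 0.37  0.42 -0.43  2.12  0.29  0.66 -0.35] [ 0.4459 -0.0704  0.1368] yaw 84.47 w 0.0857953240135108 f [ 0.5 -0.   0.2] t 32.025
[255.  20.] 597 ztop 0.0306 c 458.3 66.6 size 10.3 28.6 7.7
[253. 190.] 2317 ztop 0.0363 c 443.9 -69.7 size 45.6 43.9 83.7
```

View pics/w5.png

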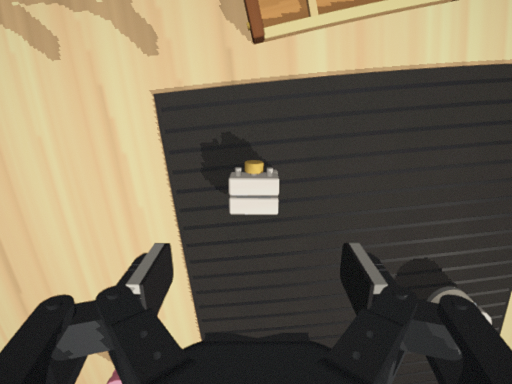

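The guide at (254,190) is squared up between the fingers, with its knob at (254,167) toward +y.

Request:
step_arm(
  motion=[-0.006, -0.009, -0.1, 0, 0, 0, -1, -0.006, -0.009, -0.2, 0, 0, 0, -1, -0.006, -0.009, -0.3, 0, 0, 0, -1, -0.006, -0.009, -0.37, 0, 0, 0, -1, -0.006, -0.009, -0.4, 0, 0, 0, -1, -0.006, -0.009, -0.417, 0, 0, 0, -1, -0.006, -0.009, -0.417, 0, 0, 0, -0.2, -0.006, -0.009, -0.417, 0, 0, 0, 1, -0.006, -0.009, -0.417, 0, 0, 0, 1, -0.006, -0.009, -0.417, 0, 0, 0, 1, -0.006, -0.009, -0.417, 0, 0, 0, 1, -0.006, -0.009, -0.417, 0, 0, 0, 1],
)

```text
t: 33.58
tool_pos: [0.4435, -0.0733, 0.0106]
tcp_rot: [0.0, 0.74, 0.673, 0.0]
ft_force: [-1.9, 0.1, 11.5]
grip_width: 0.0432
grasp_force: 59.3
```

Request:
step_arm(
  motion=[0, 0, 0.1, 0, 0, 0, 1, 0, 0, 0.25, 0, 0, 0, 1, 0, 0.05, 0.4, 0, 0, 0, 1, 0.03, 0.22, 0.5, 0, 0, 0.06, 1, 0.07, 0.4, 0.5, 0, 0, 0.12, 1, 0.1, 0.58, 0.5, 0, 0, 0.18, 1, 0.13, 0.74, 0.5, 0, 0, 0.232, 1, 0.17, 0.9, 0.5, 0, 0, 0.232, 1, 0.17, 0.9, 0.5, 0, 0, 0.232, 1],
)

```text
t: 34.7
tool_pos: [0.4939, 0.2007, 0.1601]
tcp_rot: [-0.001, 0.674, 0.739, 0.001]
ft_force: [-0.5, -0.6, -2.0]
grip_width: 0.0428
grasp_force: 62.4
```

Request:
step_arm(
  motion=[0.03, 0.2, 0, 0, 0, 0, 1, 0.06, 0.4, 0, 0, 0, 0, 1, 0.083, 0.528, -0.05, 0, 0, 0, 1, 0.083, 0.528, -0.15, 0, 0, 0, 1, 0.083, 0.528, -0.2, 0, 0, 0, 1, 0.083, 0.528, -0.2, 0, 0, 0, 1, 0.083, 0.528, -0.2, 0, 0, 0, 1],
)

```text
t: 35.58
tool_pos: [0.5196, 0.3549, 0.101]
tcp_rot: [0.0, 0.676, 0.737, 0.001]
ft_force: [0.4, -0.1, -0.6]
grip_width: 0.0432
grasp_force: 62.5
```

```bash
python3 st.py; python3 look.py .05 .09 w6.png
```

```text
[-0.377  0.722 -0.481  1.673  0.42   0.85  -0.949] [0.5196 0.3549 0.101 ] yaw 94.98 w 0.0432 f [ 0.4 -0.1 -0.6] rv [1.93144777e-04 6.75719276e-01 7.37158815e-01 5.52297524e-04]
[-0.38  0.72 -0.48  1.67  0.42  0.85 -0.95] [0.5196 0.3549 0.101 ] yaw 94.98 w 0.04317014924384953 f [ 0.4 -0.1 -0.6] t 35.575
[256. 113.] 14161 ztop 0.0706 c 513.8 423.4 size 150.0 32.0 4.9
[489. 219.] 3486 ztop 0.0865 c 677.2 362.8 size 15.3 49.2 17.1
```

View pics/w6.png

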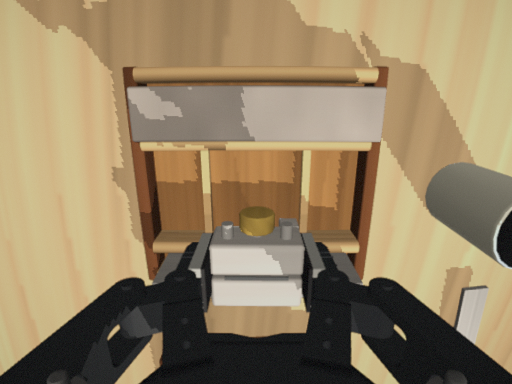

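The thick stone is upright in its slot at (256,113), and the guide (257,260) is centred between the battens. Next I'll lower it.

Request:
step_arm(
  motion=[0, 0, -0.06, 0, 0, 0, 1, 0, 0, -0.12, 0, 0, 0, 1, 0, 0, -0.17, 0, 0, 0, 1, 0, 0, -0.21, 0, 0, 0, 1, 0, 0, -0.24, 0, 0, 0, 1, 0, 0, -0.26, 0, 0, 0, 1, 0, 0, -0.265, 0, 0, 0, 1, 0, 0, -0.265, 0, 0, 0, 1],
)

```text
t: 36.62
tool_pos: [0.5191, 0.3553, 0.0206]
tcp_rot: [0.0, 0.675, 0.737, 0.0]
ft_force: [0.1, 0.1, -1.2]
grip_width: 0.0426
grasp_force: 62.5
```

Request:
step_arm(
  motion=[0, 0, -0.004, 0, 0, 0, 1, 0, 0, -0.008, 0, 0, 0, 1, 0, 0, -0.012, 0, 0, 0, 1, 0, 0, -0.012, 0, 0, 0, 1],
)

```text
t: 37.12
tool_pos: [0.5191, 0.3553, 0.0177]
tcp_rot: [0.0, 0.675, 0.737, 0.0]
ft_force: [-4.8, -3.6, 14.5]
grip_width: 0.0431
grasp_force: 64.3
```

Request:
step_arm(
  motion=[0, 0, 0, 0, 0, 0, -0.5, 0, 0, 0, 0, 0, 0, -0.5, 0, 0, 0, 0, 0, 0, -0.5, 0, 0, 0, 0, 0, 0, -0.5, 0, 0, 0.04, 0, 0, 0, -0.5, 0, 0, 0.12, 0, 0, 0, -0.5, 0, 0, 0.3, 0, 0, 0, -0.5, 0, 0, 0.5, 0, 0, 0, -0.8, 0.03, -0.15, 0.6, 0, 0, 0, -1, 0.08, -0.35, 0.6, 0, 0, 0, -1, 0.13, -0.55, 0.6, 0, 0, 0, -1, 0.18, -0.75, 0.6, 0, 0, 0, -1, 0.225, -1, 0.6, 0, 0, 0, -1, 0.225, -1, 0.6, 0, 0, 0, -1],
)

```text
t: 38.88
tool_pos: [0.587, 0.0504, 0.1974]
tcp_rot: [0.001, 0.677, 0.736, -0.0]
ft_force: [-0.6, 0.6, -0.2]
grip_width: 0.0853
grasp_force: 0.0
```

Request:
step_arm(
  motion=[0.05, -0.2, 0, 0, 0, 0, -1, 0.1, -0.4, 0, 0, 0, 0, -1, 0.15, -0.6, 0, 0, 0, 0, -1, 0.2, -0.8, -0.1, 0, 0, 0, -1, 0.225, -0.96, -0.2, 0, 0, 0, -1, 0.225, -0.96, -0.2, 0, 0, 0, -1, 0.225, -0.96, -0.2, 0, 0, 0, -1],
)

```text
t: 39.75
tool_pos: [0.6543, -0.2316, 0.1372]
tcp_rot: [-0.0, 0.675, 0.738, 0.0]
ft_force: [0.0, -0.1, 0.2]
grip_width: 0.0858
grasp_force: 0.0
```

```bash
python3 st.py; python3 look.py .022 .08 w7.png
```

```text
[ 0.522  0.763 -0.447  1.46   0.361  1.001  0.076] [ 0.6543 -0.2316  0.1372] yaw 95.07 w 0.0858 f [ 0.  -0.1  0.2] rv [-2.13950889e-04  6.75153260e-01  7.37677299e-01  4.82493577e-04]
[ 0.52  0.76 -0.45  1.46  0.36  1.    0.08] [ 0.6543 -0.2316  0.1372] yaw 95.07 w 0.08581428598132061 f [ 0.  -0.1  0.2] t 39.75
[487.  23.] 2326 ztop 0.0466 c 823.2 -78.9 size 31.0 36.9 16.1
[254. 203.] 3083 ztop 0.0494 c 653.8 -242.0 size 52.1 52.1 6.9
[107. 376.] 382 ztop 0.0447 c 504.2 -472.1 size 4.5 31.6 87.4
```

View pics/w7.png

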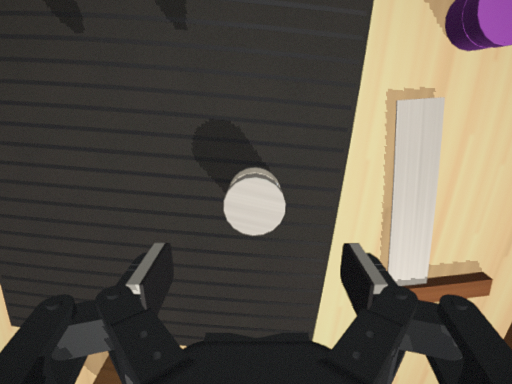

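The jar's steel lid is at (254,203) between the fingers, and the purple look-alike is off at (480,22).

Request:
step_arm(
  motion=[-0.002, -0.036, 0, 0, 0, 0, -1, -0.002, -0.036, -0.1, 0, 0, 0, -1, -0.002, -0.036, -0.2, 0, 0, 0, -1, -0.002, -0.036, -0.3, 0, 0, 0, -1, -0.002, -0.036, -0.37, 0, 0, 0, -1, -0.002, -0.036, -0.394, 0, 0, 0, -1, -0.002, -0.036, -0.394, 0, 0, 0, -1, -0.002, -0.036, -0.394, 0, 0, 0, 1, -0.002, -0.036, -0.394, 0, 0, 0, 1, -0.002, -0.036, -0.394, 0, 0, 0, 1, -0.002, -0.036, -0.394, 0, 0, 0, 1, -0.002, -0.036, -0.394, 0, 0, 0, 1],
)

```text
t: 41.3
tool_pos: [0.6539, -0.2437, 0.0198]
tcp_rot: [0.001, 0.675, 0.737, 0.0]
ft_force: [-2.5, 0.0, 9.6]
grip_width: 0.0511
grasp_force: 60.9
```

Request:
step_arm(
  motion=[0, 0, 0.1, 0, 0, 0, 1, 0, 0, 0.25, 0, 0, 0, 1, 0, 0.05, 0.4, 0, 0, 0, 1, -0.06, 0.22, 0.47, 0, 0, 0.055, 1, -0.12, 0.4, 0.47, 0, 0, 0.055, 1, -0.19, 0.58, 0.47, 0, 0, 0.055, 1, -0.25, 0.74, 0.47, 0, 0, 0.055, 1, -0.31, 0.9, 0.47, 0, 0, 0.055, 1, -0.31, 0.9, 0.47, 0, 0, 0.055, 1],
)

```text
t: 42.42
tool_pos: [0.5595, 0.0304, 0.1605]
tcp_rot: [-0.0, 0.657, 0.754, 0.001]
ft_force: [0.6, -0.6, -1.2]
grip_width: 0.0511
grasp_force: 62.7
```

Request:
step_arm(
  motion=[-0.063, 0.2, 0, 0, 0, 0, 1, -0.063, 0.27, -0.05, 0, 0, 0, 1, -0.063, 0.27, -0.15, 0, 0, 0, 1, -0.063, 0.27, -0.2, 0, 0, 0, 1, -0.063, 0.27, -0.2, 0, 0, 0, 1, -0.063, 0.27, -0.2, 0, 0, 0, 1],
)

```text
t: 43.18
tool_pos: [0.5421, 0.1071, 0.1004]
tcp_rot: [0.0, 0.66, 0.752, 0.0]
ft_force: [-0.2, -0.1, -0.1]
grip_width: 0.0514
grasp_force: 62.7
```

```bash
python3 st.py; python3 look.py .05 .08 w8.png
```

```text
[ 0.039  0.622 -0.475  1.882  0.41   0.733 -0.539] [0.5421 0.1071 0.1004] yaw 97.46 w 0.0514 f [-0.2 -0.1 -0.1] rv [3.20733989e-04 6.59590204e-01 7.51625255e-01 3.67991842e-04]
[ 0.04  0.62 -0.47  1.88  0.41  0.73 -0.54] [0.5421 0.1071 0.1004] yaw 97.46 w 0.05139235254610583 f [-0.2 -0.1 -0.1] t 43.175
[256. 123.] 9738 ztop 0.0706 c 533.8 169.8 size 150.0 22.3 7.4
```

View pics/w8.png

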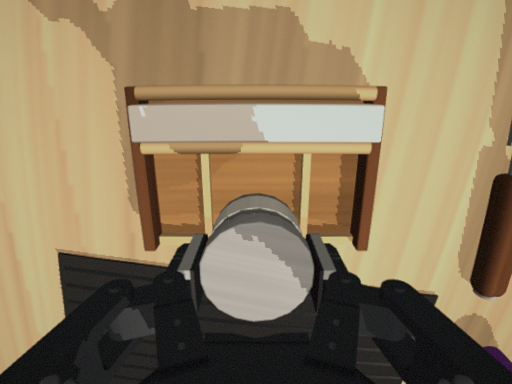

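The mid stone is seated at (256,123) and the jar (257,260) is centred between the battens. Next I'll lower it.

Request:
step_arm(
  motion=[0, 0, -0.06, 0, 0, 0, 1, 0, 0, -0.11, 0, 0, 0, 1, 0, 0, -0.16, 0, 0, 0, 1, 0, 0, -0.2, 0, 0, 0, 1, 0, 0, -0.225, 0, 0, 0, 1, 0, 0, -0.235, 0, 0, 0, 1, 0, 0, -0.235, 0, 0, 0, 1],
)

```text
t: 44.1
tool_pos: [0.5416, 0.1075, 0.0291]
tcp_rot: [0.0, 0.659, 0.752, 0.0]
ft_force: [-0.4, 0.2, -0.7]
grip_width: 0.0512
grasp_force: 62.7
```

Request:
step_arm(
  motion=[0, 0, -0.004, 0, 0, 0, 1, 0, 0, -0.008, 0, 0, 0, 1, 0, 0, -0.012, 0, 0, 0, 1, 0, 0, -0.012, 0, 0, 0, 1],
)

```text
t: 44.6
tool_pos: [0.5417, 0.1075, 0.0267]
tcp_rot: [0.0, 0.659, 0.752, 0.0]
ft_force: [-8.2, -1.8, 24.7]
grip_width: 0.0509
grasp_force: 65.1
```

Request:
step_arm(
  motion=[0, 0, 0, 0, 0, 0, -0.6, 0, 0, 0, 0, 0, 0, -0.6, 0, 0, 0, 0, 0, 0, -0.6, 0, 0, 0, 0, 0, 0, -0.6, 0, 0, 0.04, 0, 0, 0, -0.6, 0, 0, 0.12, 0, 0, 0, -0.6, 0, 0, 0.3, 0, 0, 0, -0.8, 0, 0, 0.5, 0, 0, 0, -1, -0.1, 0.15, 0.7, 0, 0, 0, -1, -0.15, 0.35, 0.95, 0, 0, 0, -1, -0.15, 0.45, 0.95, 0, 0, 0, -1, -0.15, 0.45, 0.95, 0, 0, 0, -1, -0.15, 0.45, 0.95, 0, 0, 0, -1],
)

```text
t: 46.22
tool_pos: [0.4962, 0.2426, 0.3108]
tcp_rot: [0.0, 0.659, 0.752, 0.0]
ft_force: [0.1, -0.5, 0.0]
grip_width: 0.0853
grasp_force: 0.0
```

```bash
python3 look.py .038 .09 w9.png; python3 st.py; python3 - <<'E'
from h import *
# expected local poses
for nm,o,yaw,pts in(('plane',(.5194,.3583),4.9,{}),):pass
E
```

```text
[-0.1   0.38 -0.62  1.67  0.24  1.17 -0.65] [0.4962 0.2426 0.3108] yaw 97.57 w 0.08526663260886143 f [ 0.1 -0.5  0. ] t 46.225
[292.  16.] 3983 ztop 0.0708 c 514.6 421.0 size 149.7 32.7 6.7
[415.  83.] 1294 ztop 0.0882 c 697.8 368.4 size 56.8 55.7 81.2
[284.  75.] 846 ztop 0.0437 c 519.7 352.6 size 43.3 33.8 4.6
[284. 115.] 1230 ztop 0.0708 c 525.1 302.6 size 149.7 12.4 5.1
[276. 208.] 2281 ztop 0.0705 c 534.2 171.0 size 151.0 22.3 7.6
[274. 244.] 943 ztop 0.0567 c 541.9 109.4 size 52.2 51.8 4.2
[-0.103  0.381 -0.616  1.671  0.236  1.166 -0.648] [0.4965 0.2414 0.3101] yaw 97.48 w 0.0853 f [ 0.1 -0.6 -0.2] rv [ 1.00455526e-04  6.59462155e-01  7.51737598e-01 -4.89408668e-04]
```

View pics/w9.png

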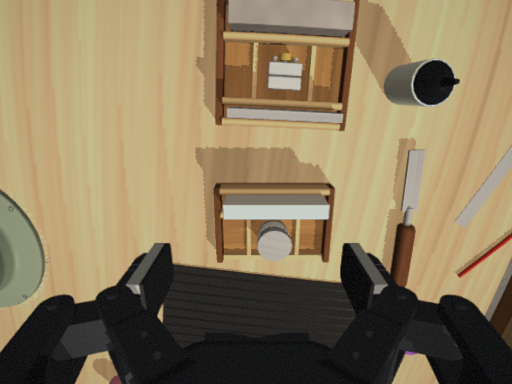

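All five items are seated: stone tops are at about 70 mm, the guide top at 43 mm and the jar top at 56 mm. The bottle, at (425,83), and the chisel, at (407,220), look undisturbed.

```bash
python3 -c "
from h import *
print(job.job_done())"
```

```text
the job is handed in; nothing more can be done
None
```

I made up both kits and handed the job in at about 46 s. The last wrist picture showed all five pieces seated and released, and the bottle and chisel looked unmoved (the mallet was out of view); the call returned no verdict.

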